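# Close up the clean consumables on the lab bench

### The job

Close up the clean consumables against dust: with your fingertips, gently push the open top drawer of the small grey cabinet fully home, and gently fold the lid of the blue pipette-tip box down until it is fully shut. Leave the yellow tip box standing open, as it is still in use. Only push: lift nothing, keep both tip boxes where they stand, and leave everything else on the bench undisturbed.

Things in the scene. Friction and masses are not known exactly. Their poses are not given: they have to be found in the camera images.
- cabinet: small grey two-drawer bench cabinet with white drawer fronts, fixed to the bench, 200 deep (x) by 240 wide (y) by 130 high; origin: centre of its underside; its drawers look along its own -x, roughly towards the robot, and close along its own +x
- cabinet_drawer0 (a joint): top drawer: 0 = fully shut, value = metres it stands out of the cabinet along the cabinet's -x. Its front is a white panel 234 wide and 50 high, 15 thick, its upper edge 12 below the cabinet's top, flush with the cabinet front when shut. Slides with about 1 N of friction and stays where it is left
- cabinet_drawer1 (a joint): bottom drawer, the same as the top one, already shut (0) and to stay shut
- cabinet_drawer0_handle (a point): middle of the top drawer's steel bar handle (bar about 10 thick, 120 long along the cabinet's y, about 92 above the bench, standing 35 out from the drawer front); it moves with the drawer
- blue_box: blue pipette-tip box, loose on the bench, 0.55 to 0.9 kg, 85 deep (x) by 125 wide (y) by 60 high without its lid; origin: centre of its underside; z up; the lid's hinge runs along the +x upper edge
- blue_lid (a joint): hinge of the blue box's lid, rad: 0 = fully shut, about 1.57 = upright, stops at 1.9 leaning back. It starts open and stays where it is left (stiff hinge, about 0.04 N m). The lid is a shallow cap 85 by 125, 24 deep including its 4 thick top; shut, the outer top face is 84 above the bench; upright, that outer face looks along the box's +x and stands 24 beyond the hinge line, and the free edge is 145 above the bench
- blue_lid_hinge (a point): middle of the blue lid's hinge line, at the box's +x upper edge (42 from the box's centre, 60 above the bench)
- blue_lid_edge (a point): middle of the blue lid's free edge on its outer face; with the lid shut it lies above the box's -x side; it moves with the lid
- yellow_box: yellow pipette-tip box, loose, the same build and size as the blue one; to be left open
- yellow_lid (a joint): hinge of the yellow box's lid, rad, same meaning; to be left as it is
- vial: small upright vial with red cap, 28 across, 60 high; origin: centre of its underside
- marker: marker pen lying on the bench, 130 long along its x, 14 thick; origin: under its middle
- media_bottle: clear glass bottle with orange cap, 72 across, 145 high; origin: centre of its underside
- reagent_jar: white jar with red cap, 70 across, 120 high; origin: centre of its underside
- tube_rack: white tube rack with some capped tubes, 100 (x) by 246 (y) by 88 high; origin: centre of its underside
There are look-alikes about, which are no part of the job. Of the things like the yellow_box, leave any that is green or pink; of the rest the larger one is meant.

How it is judged:
At the end, for the whole second after the job is handed in: Both cabinet drawers are within 4 mm of fully shut, the blue lid is within 0.05 rad of fully shut, the yellow lid is still open (beyond 1.0 rad), the blue box stands flat and still within 30 mm of its place, and the yellow box and the other loose things are within 20 mm of theirs (value of joint each of cabinet_drawer0, cabinet_drawer1 below 0.004 m and value of joint blue_lid below 0.05 rad and value of joint yellow_lid above 1 rad and distance of blue_box from where it was at the start of the episode below 0.03 m and angle between blue_box's own z axis and vertical below 0.05 rad and linear speed of blue_box below 0.02 m/s and distance of each of yellow_box, vial, marker, media_bottle, reagent_jar, tube_rack from where it was at the start of the episode below 0.02 m); the robot touches nothing.
It fails at once if a tip box was lifted or tipped up (more than 12 mm off the bench or 0.2 rad) (height (world z) of any of blue_box, yellow_box above 0.012 m or angle between any of blue_box, yellow_box's own z axis and vertical above 0.2 rad).
It fails at once if a tip box was shoved away from its place (blue 30 mm, yellow 20 mm) (distance of blue_box from where it was at the start of the episode above 0.03 m or distance of yellow_box from where it was at the start of the episode above 0.02 m).
It fails at once if the yellow lid was folded down (below 1.0 rad) or the bottom drawer pulled open (10 mm) (value of joint yellow_lid below 1 rad or value of joint cabinet_drawer1 above 0.01 m).
It fails at once if the drawer (faster than 0.4 m/s) or the blue lid (faster than 7 rad/s) was slammed (velocity of joint cabinet_drawer0 below -0.4 m/s or velocity of joint blue_lid below -7 rad/s).
It fails at once if a bystander was moved more than 20 mm (distance of any of vial, marker, media_bottle, reagent_jar, tube_rack from where it was at the start of the episode above 0.02 m).
It also fails if it takes over 58 s, if anything falls off the work surface, if the arm or the gripper's body presses on something with over 40 N, if the wrist force passes 120 N, or if a joint passes its speed limit or range.

### The arm

A 6-joint arm with a two-finger parallel gripper is mounted at the origin on the work surface. World frame = base frame: x ahead of the robot, y to its left, z up, the work surface at z = 0. Lengths are in m, angles in rad, forces in N, time in s.
With the tool pointing down it reaches from about 0.2 to 0.875 m from the base axis. Payload 3.4 kg.
Tool frame: the origin (TCP) lies at the very end of the fingers, on their centre line; the grasp point (between the pads) lies 19 mm behind it (grip_point_offset is the y of the grasp point in the tool frame, in m); y points along the fingers, x is the direction in which the jaws open and shut, and the axes are right-handed (so a half turn about y gives the same grasp; the last joint's range is limited). The gripper opens to 94 mm and grips with 3 to 60 N. Pads are 16 mm wide; open, the fingers measure 119 mm over their backs; the gripper's body (75 mm by 177 mm) begins 78 mm behind the grasp point.
Start: joints at [-1.308, 0.276, 1.505, -0, 1.361, -0.121], TCP at [0.215, -0.533, 0.205] pointing down, gripper open.
Joint ranges: [-2.89, 2.89], [-0.75, 2.08], [0.22, 2.7], [-1.18, 4.32], [0.11, 2.71], [-2.7, 2.7]. Speed limits (rad/s): [2.57, 2.57, 3.14, 3.14, 3.14, 3.14].

### API

Orientations are given as a rotation vector (axis times angle).
In Python, from cell import * gives the robot as it stands. The module is installed in compiled form; this text tells all that it offers.
- The arm moves only by the tool servo_tool, never from a script. Its argument "moves" is a list of rows, each a list of 7 numbers: the shift along the world's x, y, z in m, then the turn, a rotation vector about the world's x, y, z in rad, then the opening in per cent of the stroke, from 0 (shut) to 100 (fully open). A call has exactly 10 rows; each row is the pose to reach, as a shift and turn from the pose commanded when the call began; what a row does not reach only later rows make up. A row lasts 1/12 s, in which the tool goes at most 41.7 mm and 7.16 degrees, less where a joint would pass 70% of its speed; a pose out of reach is approached as far as the arm can. A call with a gripper value outside its range is refused whole. The fingers move at their own pace and stop on an object; "squeeze" is the grip in N (left out, the last holds). Time passes only in rows, so rows that repeat a pose let the fingers close, or fill a call up. It gives the time, the measured TCP pose, the force and the opening at its end, in the units of the state.
- get_obs(): the state, without advancing time (a new reading comes with each control period).
- snapshot(name): name is "scene" or "top" or "wrist"; returns a dict with "frame" (480x640x3 uint8, red, green, blue), "depth" (480x640 float32, m along the optical axis (not along the pixel's ray), 0 where there is no reading), "fx", "fy", "cx", "cy" (pixels), "distortion" ([k1, k2, p1, p2, k3] as OpenCV has them; the pictures are not rectified), "R" (3x3) and "t" (3): a world point X has camera coordinates R X + t; the wrist camera has in their place "T_tool_cam" (4x4, takes a point from camera to tool coordinates, whose origin is the TCP and whose axes are the tool frame's). Camera axes: x right, y down, z forward; pixel columns grow to the right and rows downward; lengths in m; the calibration is good to about 2 mm. A picture is of the moment at which its call begins: read the wrist's pose just before it.
- hand_in(): hands the job in, once; it reports no verdict.
Trained networks look in a picture, given as the dict that the camera call returned (one of the last four; its "shot" number tells which), for a name from the list of things; names that differ only in an ending like _2 or _b are one class to them, and where a whole thing is asked for, a point or a joint stands for the part that bears it (a point fixed in the world has none). Each returns a list of dicts, best first, with "conf" (0 to 1); they miss things now and then, are a little off and sometimes report something else, mostly with a low value. They report only what shows in the picture. A call takes as long as a camera call. They do not tell look-alikes from the thing itself.
- spot_in(picture, label): "extent" ([left, top, width, height] in pixels, round what is visible of it).
- regions_of(picture, label): "pixels" (480x640 bool, what is visible of it) and "extent" ([left, top, width, height] in pixels, round what is visible of it).
- tip_of(picture, label): "at" ([column, row] in pixels: a listed point, or the origin of a listed thing).
The state is a dict: "t": time; "qpos": joint angles; "joint_velocities": joint speeds; "joint_efforts": joint torques, N m; "eef_pos": TCP position; "eef_rot": TCP orientation; "wrist_force": force on the tool from outside, world axes, zero at the start; "ft_torque": the same for the moment, N m; "gripper_width": opening from 0.0 (shut) to 1.0 (fully open).
Only numpy, scipy, OpenCV 4.12 (cv2) and the standard library are available. Lean on these libraries where they do the work, as an engineer would, in place of code of your own. Each camera call takes 0.05 s, during which the arm holds its last target. There are 200 camera calls.

## Working session

There is one attempt and no reset: what is moved stays moved. The work goes in short steps, Python scripts to look and compute and a tool call to move; the robot and the scene stay as the last step left them, time stands still between calls to the robot, and variables do not carry over. Pictures are saved under pics/ and viewed, about 8 in all and at most 12, crops included, and the job is handed in when it is done.

Besides the shell and the picture viewer there is one more tool, called as name([rows], argument=value, ...), one row to a line, values as JSON. servo_tool: Moves the arm, as the interface text tells. Its arguments: {"type":"object","properties":{"moves":{"type":"array"},"squeeze":{"type":"number"}},"required":["moves"]}

```bash
mkdir -p pics; cat > h.py <<'E'
from cell import *
import numpy as np, cv2
def K(p): return np.array([[p['fx'],0,p['cx']],[0,p['fy'],p['cy']],[0,0,1.]])
def save(p,n): cv2.imwrite('pics/'+n+'.png',p['frame'][:,:,::-1])
def cloud(p):
    v,u=np.mgrid[0:480,0:640]
    n=cv2.undistortPoints(np.stack([u,v],-1).reshape(-1,1,2).astype(float),K(p),np.array(p['distortion'])).reshape(480,640,2)
    d=p['depth'][...,None]; c=np.concatenate([n*d,d],-1)
    return (c-np.array(p['t']))@np.array(p['R'])   # R^T (c-t)
E
python3 - <<'E'
from h import *
s=snapshot("scene");t=snapshot("top")
save(s,'s1');save(t,'t1')
for p,n in((s,'scene'),(t,'top')):
    W=cloud(p);np.save(n+'_W.npy',W);np.save(n+'_f.npy',p['frame'])
    for l in ['cabinet','cabinet_drawer0_handle','blue_box','blue_lid_hinge','blue_lid_edge','yellow_box','vial','marker','media_bottle','reagent_jar','tube_rack']:
        for r in tip_of(p,l)[:2]:
            a=np.round(r['at']).astype(int)
            print(n,l,r['conf'],a,W[np.clip(a[1],0,479),np.clip(a[0],0,639)].round(3))
print(get_obs())
E
```

```text
scene cabinet 0.69 [406 252] [0.71  0.104 0.129]
scene cabinet_drawer0_handle 0.75 [340 186] [0.416 0.241 0.099]
scene blue_box 0.64 [286 302] [ 0.59  -0.154  0.099]
scene blue_lid_hinge 0.87 [295 294] [ 0.593 -0.13   0.107]
scene blue_lid_edge 0.59 [303 279] [ 0.598 -0.11   0.138]
scene yellow_box 0.97 [140 294] [ 0.299 -0.322  0.058]
scene yellow_box 0.77 [209 360] [ 0.582 -0.352  0.103]
scene vial 0.69 [220 290] [ 0.393 -0.176  0.018]
scene vial 0.24 [409 252] [0.715 0.107 0.13 ]
scene marker 0.73 [281 247] [0.39  0.032 0.008]
scene media_bottle 0.79 [382 332] [ 0.767 -0.059  0.053]
scene reagent_jar 0.58 [427 185] [0.544 0.495 0.025]
scene tube_rack 0.7 [304 432] [ 0.803 -0.338  0.089]
top cabinet 0.81 [263 205] [0.615 0.208 0.134]
top cabinet_drawer0_handle 0.6 [251 277] [0.414 0.242 0.104]
top blue_box 0.82 [367 242] [ 0.52  -0.089  0.067]
top blue_lid_hinge 0.59 [375 228] [ 0.562 -0.113  0.061]
top blue_lid_edge 0.86 [377 208] [ 0.633 -0.127 -0.007]
top yellow_box 0.85 [486 218] [ 0.594 -0.443  0.062]
top yellow_box 0.84 [434 339] [ 0.243 -0.277  0.085]
top vial 0.57 [389 292]
[... 216 characters left out ...]
284  0.09 ]
{'t': 1.2, 'qpos': array([-1.30802778e+00,  2.75886829e-01,  1.50490513e+00, -3.92570058e-05,
        1.36069883e+00, -1.20989494e-01]), 'joint_velocities': array([-1.57296903e-03, -1.81817153e-03,  8.89119840e-04,  9.90114684e-05,
        3.28354606e-04,  4.27096790e-04]), 'joint_efforts': array([ 1.17474981e-03, -4.04476941e+01, -2.37496716e+01,  7.01489090e-02,
        2.45513942e-02,  4.02638989e-08]), 'eef_pos': array([ 0.21527899, -0.53321166,  0.20549848]), 'eef_rot': array([-1.36676078,  0.9220009 , -0.92208628]), 'wrist_force': array([-1.17555068, -0.49767084, -0.22798371]), 'ft_torque': array([ 0.02040245,  0.00827854, -0.00152747]), 'gripper_width': 0.9969503343329038}
```

```bash
ls pics
```

```text
s1.png
t1.png
```

View pics/s1.png

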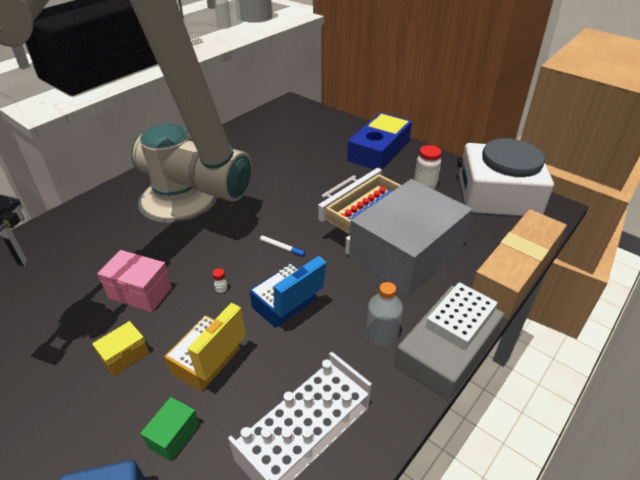

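View pics/t1.png

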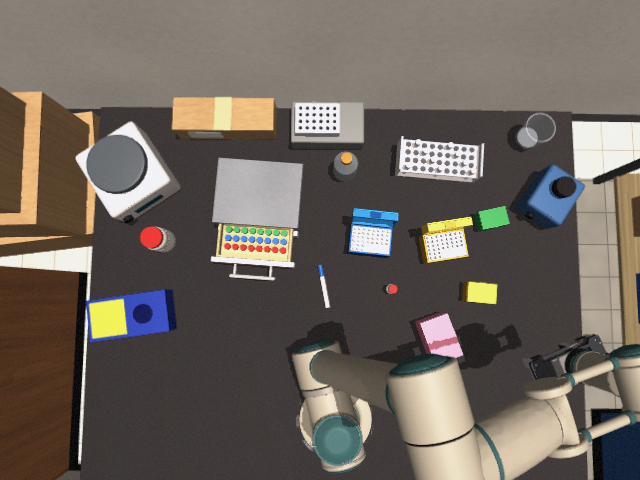

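The top view shows the open drawer (front at row ~262, handle at row 277, cols 213–295). The blue box is at (372,235), with its lid standing on the +x side. The larger yellow box is at (445,245), with small yellow, pink and green look-alikes around it. Next I measure the geometry.

```bash
python3 - <<'E'
from h import *
from scipy.spatial.transform import Rotation as Ro
o=get_obs();R=Ro.from_rotvec(o['eef_rot']).as_matrix();print('tool axes cols\n',R.round(3))
for n in('top','scene'):
    W=np.load(n+'_W.npy');f=np.load(n+'_f.npy');h=cv2.cvtColor(f,cv2.COLOR_RGB2HSV)
    x,y,z=W[...,0],W[...,1],W[...,2]
    def rect(m,l):
        m=cv2.erode(m.astype(np.uint8),np.ones((2,2)))>0
        P=W[m];
        if len(P)<5: print(n,l,len(P));return
        r=cv2.minAreaRect(P[:,:2].astype(np.float32));print(n,l,len(P),'c',np.round(r[0],3),'sz',np.round(r[1],3),'ang',round(r[2],1),'z',np.percentile(P[:,2],[2,50,98]).round(3))
    rect((abs(z-.13)<.012)&(x>.48)&(x<.8)&(y>.05)&(y<.4)&(h[...,1]<40),'cabtop')
    rect((abs(z-.115)<.008)&(x>.38)&(x<.5)&(y>.05)&(y<.4)&(h[...,1]<60),'front')
    rect((abs(z-.092)<.012)&(x>.36)&(x<.43)&(y>.1)&(y<.4),'handle')
    b=(h[...,0]>95)&(h[...,0]<125)&(h[...,1]>120)&(x>.42)&(x<.68)&(y>-.22)&(y<.02)
    rect(b&(z>.02)&(z<.066),'blue body'); rect(b&(z>.075),'blue lid'); 
    P=W[b&(z>.075)]
    if len(P):
        for a in np.arange(.07,.16,.01):
            q=P[(P[:,2]>a)&(P[:,2]<=a+.01)]
            if len(q)>3: print('  z',a.round(2),len(q),'x',np.percentile(q[:,0],[5,50,95]).round(3),'y',np.percentile(q[:,1],[5,95]).round(3))
    b=(h[...,0]>18)&(h[...,0]<34)&(h[...,1]>120)&(x>.42)&(x<.68)&(y>-.42)&(y<-.2)
    rect(b&(z>.02)&(z<.066),'yel body'); rect(b&(z>.075),'yel lid')
E
```

```text
tool axes cols
 [[ 0.374 -0.     0.927]
 [-0.927 -0.     0.374]
 [ 0.    -1.    -0.   ]]
top cabtop 5321 c [0.651 0.225] sz [0.238 0.184] ang 86.1 z [0.124 0.13  0.135]
top front 320 c [0.456 0.237] sz [0.228 0.012] ang 86.1 z [0.11  0.117 0.122]
top handle 96 c [0.417 0.24 ] sz [0.125 0.02 ] ang 89.1 z [0.092 0.099 0.103]
top blue body 291 c [ 0.537 -0.1  ] sz [0.121 0.105] ang 83.9 z [0.031 0.06  0.065]
top blue lid 334 c [ 0.587 -0.105] sz [0.124 0.028] ang 85.1 z [0.123 0.143 0.15 ]
  z 0.08 8 x [0.566 0.573 0.579] y [-0.165 -0.042]
  z 0.09 5 x [0.571 0.58  0.6  ] y [-0.164 -0.043]
  z 0.11 5 x [0.574 0.582 0.587] y [-0.14  -0.042]
  z 0.13 55 x [0.579 0.596 0.605] y [-0.155 -0.044]
  z 0.14 324 x [0.577 0.59  0.602] y [-0.16  -0.051]
  z 0.15 6 x [0.575 0.587 0.591] y [-0.149 -0.053]
top yel body 134 c [ 0.513 -0.319] sz [0.087 0.125] ang 9.9 z [0.035 0.058 0.065]
top yel lid 365 c [ 0.563 -0.312] sz [0.021 0.127] ang 9.2 z [0.092 0.145 0.15 ]
scene cabtop 4993 c [0.65  0.224] sz [0.245 0.185] ang 86.1 z [0.122 0.131 0.135]
scene front 321 c [0.458 0.236] sz [0.234 0.016] ang 8
[... 168 characters left out ...]
5 z [0.021 0.04  0.061]
scene blue lid 1416 c [ 0.589 -0.107] sz [0.126 0.027] ang 81.5 z [0.078 0.127 0.148]
  z 0.07 64 x [0.569 0.592 0.598] y [-0.168 -0.053]
  z 0.08 143 x [0.573 0.592 0.598] y [-0.168 -0.054]
  z 0.09 146 x [0.577 0.593 0.599] y [-0.168 -0.054]
  z 0.1 133 x [0.577 0.594 0.6  ] y [-0.168 -0.054]
  z 0.11 152 x [0.576 0.595 0.602] y [-0.168 -0.058]
  z 0.12 152 x [0.578 0.596 0.603] y [-0.168 -0.055]
  z 0.13 154 x [0.579 0.597 0.604] y [-0.169 -0.056]
  z 0.14 598 x [0.576 0.589 0.601] y [-0.163 -0.05 ]
scene yel body 361 c [ 0.533 -0.375] sz [0.103 0.015] ang 12.2 z [0.022 0.043 0.062]
scene yel lid 1948 c [ 0.564 -0.313] sz [0.026 0.124] ang 9.6 z [0.077 0.126 0.149]
```

The measurements agree with the given sizes:

- **Cabinet:** yaw is about -3.9°, and the drawer stands out about 0.10 m.
- **Drawer handle:** at about (0.417, 0.239).
- **Blue lid:** its outer face is at x≈0.60, centred on y≈-0.106. The hinge is at about (0.576, -0.105) and the yaw is about -5°.

I'll move with the fingers shut to a point behind the lid.

servo_tool([
  [0, 0, 0.03, 0, 0, -0.05, 0],
  [0.01, 0.01, 0.06, 0, 0, -0.1, 0],
  [0.03, 0.03, 0.075, 0, 0, -0.15, 0],
  [0.05, 0.05, 0.075, 0, 0, -0.2, 0],
  [0.075, 0.075, 0.075, 0, 0, -0.25, 0],
  [0.1, 0.1, 0.075, 0, 0, -0.3, 0],
  [0.125, 0.125, 0.075, 0, 0, -0.35, 0],
  [0.15, 0.15, 0.075, 0, 0, -0.4, 0],
  [0.175, 0.175, 0.075, 0, 0, -0.46, 0],
  [0.2, 0.2, 0.075, 0, 0, -0.46, 0],
], squeeze=10)

```text
t: 2.03
eef_pos: [0.4163, -0.3318, 0.2807]
eef_rot: [-1.171, 1.266, -1.267]
wrist_force: [-0.2, -0.9, -0.4]
gripper_width: 0.329
```

servo_tool([
  [0.025, 0.025, 0, 0, 0, 0, 0],
  [0.05, 0.05, 0, 0, 0, 0, 0],
  [0.075, 0.075, 0, 0, 0, 0, 0],
  [0.1, 0.1, 0, 0, 0, 0, 0],
  [0.125, 0.125, 0, 0, 0, 0, 0],
  [0.15, 0.15, 0, 0, 0, 0, 0],
  [0.175, 0.175, 0, 0, 0, 0, 0],
  [0.2, 0.2, 0, 0, 0, 0, 0],
  [0.22, 0.228, 0, 0, 0, 0, 0],
  [0.22, 0.228, 0, 0, 0, 0, 0],
])

```text
t: 2.87
eef_pos: [0.6387, -0.0997, 0.2795]
eef_rot: [-1.171, 1.262, -1.259]
wrist_force: [-0.2, -0.7, 0.1]
gripper_width: 0.003
```

```bash
python3 - <<'E'
from h import *
from scipy.spatial.transform import Rotation as Ro
o=get_obs();R=Ro.from_rotvec(o['eef_rot']).as_matrix();print(o['eef_pos'],o['qpos'],o['wrist_force'],o['gripper_width'],'\n',R.round(3))
p=snapshot("wrist");save(p,'w1')
T=np.array(p['T_tool_cam']);v,u=np.mgrid[0:480,0:640]
n=cv2.undistortPoints(np.stack([u,v],-1).reshape(-1,1,2).astype(float),K(p),np.array(p['distortion'])).reshape(480,640,2)
d=p['depth'][...,None];c=np.concatenate([n*d,d],-1)
W=(c@T[:3,:3].T+T[:3,3])@R.T+o['eef_pos']
h=cv2.cvtColor(p['frame'],cv2.COLOR_RGB2HSV)
b=(h[...,0]>95)&(h[...,0]<125)&(h[...,1]>120)&(p['depth']>0)
for lo,hi in((.05,.066),(.07,.12),(.12,.137),(.137,.155)):
    P=W[b&(W[...,2]>lo)&(W[...,2]<hi)]
    if len(P)>10: r=cv2.minAreaRect(P[:,:2].astype(np.float32));print(lo,hi,len(P),np.round(r[0],3),np.round(r[1],3),round(r[2],1),np.percentile(P[:,0],[2,98]).round(3))
E
```

```text
[ 0.63866922 -0.0997492   0.27949351] [-0.26497675  0.35810362  1.20397948  0.00407676  1.57904221  1.37636936] [-0.20885887 -0.73859978  0.10955272] 0.003497003862458534 
 [[-0.07   0.002  0.998]
 [-0.998  0.004 -0.07 ]
 [-0.004 -1.     0.001]]
0.05 0.066 170 [ 0.56  -0.101] [0.125 0.067] 85.3 [0.526 0.597]
0.07 0.12 2049 [0.56 0.04] [0.044 0.415] 13.5 [0.514 0.602]
0.12 0.137 473 [ 0.599 -0.106] [0.123 0.002] 84.3 [0.593 0.605]
0.137 0.155 2363 [ 0.589 -0.104] [0.125 0.024] 84.1 [0.573 0.604]
```

View pics/w1.png

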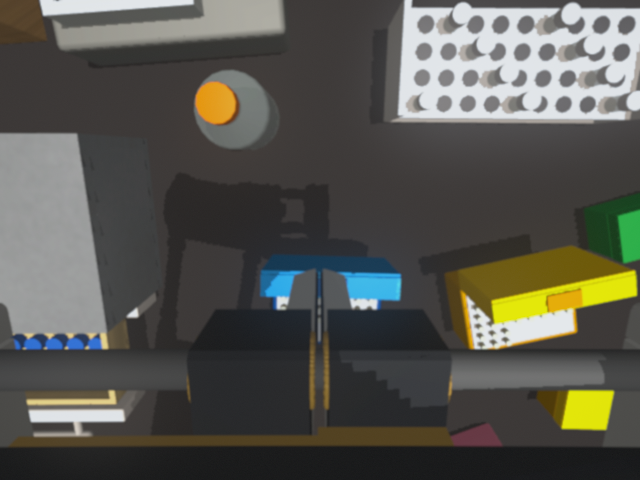

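servo_tool([
  [0, -0.003, -0.02, 0, 0, -0.01, 0],
  [0, -0.006, -0.04, 0, 0, -0.02, 0],
  [0, -0.006, -0.06, 0, 0, -0.02, 0],
  [0, -0.006, -0.08, 0, 0, -0.02, 0],
  [0, -0.006, -0.1, 0, 0, -0.02, 0],
  [0, -0.006, -0.12, 0, 0, -0.02, 0],
  [0, -0.006, -0.135, 0, 0, -0.02, 0],
  [0, -0.006, -0.148, 0, 0, -0.02, 0],
  [0, -0.006, -0.148, 0, 0, -0.02, 0],
  [-0.01, -0.006, -0.148, 0, 0, -0.02, 0],
])

```text
t: 3.75
eef_pos: [0.6257, -0.1123, 0.1321]
eef_rot: [-1.162, 1.28, -1.281]
wrist_force: [-0.3, -0.1, 0.4]
gripper_width: 0.007
```

servo_tool([
  [-0.006, 0, 0, 0, 0, 0, 0],
  [-0.012, 0.001, 0, 0, 0, 0, 0],
  [-0.018, 0.002, 0, 0, 0, 0, 0],
  [-0.024, 0.002, 0, 0, 0, 0, 0],
  [-0.03, 0.003, 0.001, 0, 0, 0, 0],
  [-0.036, 0.003, 0.001, 0, 0, 0, 0],
  [-0.042, 0.004, 0.002, 0, 0, 0, 0],
  [-0.048, 0.005, 0.002, 0, 0, 0, 0],
  [-0.053, 0.005, 0.002, 0, 0, 0, 0],
  [-0.053, 0.005, 0.002, 0, 0, 0, 0],
])

```text
t: 4.58
eef_pos: [0.5707, -0.1058, 0.1344]
eef_rot: [-1.163, 1.281, -1.279]
wrist_force: [-0.3, -0.7, -0.5]
gripper_width: 0.006
```

```bash
python3 - <<'E'
from h import *
o=get_obs();print(o['eef_pos'],o['wrist_force'])
s=snapshot("scene");cv2.imwrite('pics/s2.png',cv2.resize(s['frame'][180:420,130:450,::-1],(800,600)))
E
```

```text
[ 0.57065405 -0.10579117  0.13438903] [-0.33104006 -0.73009998 -0.53163666]
```

View pics/s2.png

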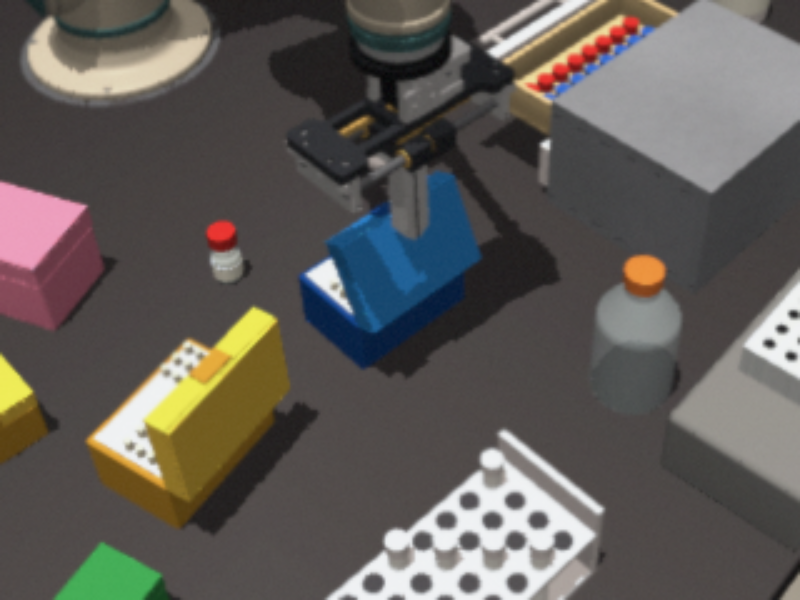

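The fingertip at (410,220) is on the outer face of the blue lid, which has folded to about 1.05 rad with the box still in place. I'll keep following the arc.

servo_tool([
  [-0.006, 0.001, -0.002, 0, 0, 0, 0],
  [-0.012, 0.001, -0.005, 0, 0, 0, 0],
  [-0.019, 0.002, -0.008, 0, 0, 0, 0],
  [-0.025, 0.003, -0.012, 0, 0, 0, 0],
  [-0.031, 0.003, -0.016, 0, 0, 0, 0],
  [-0.037, 0.004, -0.021, 0, 0, 0, 0],
  [-0.042, 0.004, -0.026, 0, 0, 0, 0],
  [-0.047, 0.005, -0.032, 0, 0, 0, 0],
  [-0.051, 0.005, -0.038, 0, 0, 0, 0],
  [-0.053, 0.005, -0.042, 0, 0, 0, 0],
])

```text
t: 5.47
eef_pos: [0.5179, -0.1008, 0.0914]
eef_rot: [-1.163, 1.282, -1.278]
wrist_force: [-0.6, 0.6, 0.7]
gripper_width: 0.007
```

servo_tool([
  [-0.001, 0, -0.002, 0, 0, 0, 0],
  [-0.002, 0, -0.004, 0, 0, 0, 0],
  [-0.002, 0, -0.006, 0, 0, 0, 0],
  [-0.002, 0, -0.008, 0, 0, 0, 0],
  [-0.002, 0, -0.009, 0, 0, 0, 0],
  [-0.002, 0, -0.01, 0, 0, 0, 0],
  [-0.002, 0, -0.01, 0, 0, 0, 0],
  [-0.002, 0, -0.01, 0, 0, 0, 0],
  [-0.002, 0, -0.01, 0, 0, 0, 0],
  [-0.002, 0, -0.01, 0, 0, 0, 0],
])

```text
t: 6.3
eef_pos: [0.5175, -0.1013, 0.0845]
eef_rot: [-1.162, 1.278, -1.28]
wrist_force: [-3.6, 1.9, 13.4]
gripper_width: 0.006
```

The force rose to 13 N with the tip at 84.5 mm, which matches the shut height of 84. I'll lift off and cross to the drawer.

servo_tool([
  [0, 0, 0.02, 0, 0, 0, 0],
  [0, 0, 0.04, 0, 0, 0, 0],
  [0, 0, 0.06, 0, 0, 0, 0],
  [0, 0, 0.085, 0, 0, 0, 0],
  [0, 0, 0.11, 0, 0, 0, 0],
  [0, 0.02, 0.13, 0, 0, 0, 0],
  [-0.015, 0.045, 0.145, 0, 0, 0.01, 0],
  [-0.03, 0.07, 0.145, 0, 0, 0.02, 0],
  [-0.045, 0.1, 0.145, 0, 0, 0.02, 0],
  [-0.06, 0.13, 0.145, 0, 0, 0.02, 0],
])

```text
t: 7.13
eef_pos: [0.4573, 0.0297, 0.2279]
eef_rot: [-1.17, 1.265, -1.267]
wrist_force: [0.9, 0.3, 0.0]
gripper_width: 0.005
```

servo_tool([
  [-0.015, 0.03, 0, 0, 0, 0, 0],
  [-0.03, 0.06, 0, 0, 0, 0, 0],
  [-0.045, 0.09, 0, 0, 0, 0, 0],
  [-0.06, 0.12, 0, 0, 0, 0, 0],
  [-0.07, 0.15, 0, 0, 0, 0, 0],
  [-0.075, 0.18, 0, 0, 0, 0, 0],
  [-0.075, 0.2, 0, 0, 0, 0, 0],
  [-0.075, 0.21, 0, 0, 0, 0, 0],
  [-0.075, 0.21, 0, 0, 0, 0, 0],
  [-0.075, 0.21, 0, 0, 0, 0, 0],
])

```text
t: 7.97
eef_pos: [0.3825, 0.2385, 0.2273]
eef_rot: [-1.174, 1.264, -1.265]
wrist_force: [0.7, -0.0, 0.2]
gripper_width: 0.007
```

```bash
python3 - <<'E'
from h import *
o=get_obs();print(o['eef_pos'],o['wrist_force'])
t=snapshot("top");W=cloud(t);save(t,'t2')
x,y,z=W[...,0],W[...,1],W[...,2];h=cv2.cvtColor(t['frame'],cv2.COLOR_RGB2HSV)
b=(h[...,0]>95)&(h[...,0]<125)&(h[...,1]>120)&(x>.42)&(x<.68)&(y>-.22)&(y<.02)&(z>.07)
P=W[b];r=cv2.minAreaRect(P[:,:2].astype(np.float32));print(r)
q=np.linalg.lstsq(np.c_[P[:,:2]-P[:,:2].mean(0),np.ones(len(P))],P[:,2],rcond=None)[0];print('plane',q)
E
```

```text
[0.38253747 0.23845013 0.22732826] [ 0.74151775 -0.0175269   0.2364076 ]
((0.5264793634414673, -0.09897994995117188), (0.12596648931503296, 0.08779870718717575), 84.1566162109375)
plane [0.00149222 0.00142337 0.08389335]
```

View pics/t2.png

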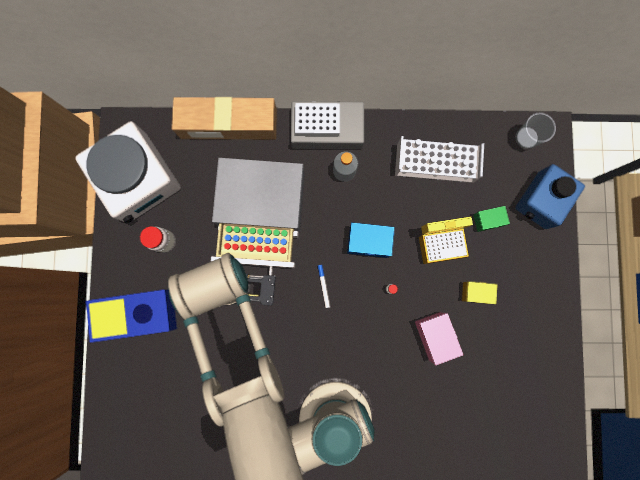

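The blue lid now lies flat at 83.9 mm with a tilt of about 0.001, centred at (372,240) in the picture. The box has moved only a few millimetres, and the yellow box is still open. Next I lower in front of the handle and push.

servo_tool([
  [0, 0, -0.02, 0, 0, 0, 0],
  [0, 0, -0.04, 0, 0, 0, 0],
  [0, 0, -0.06, 0, 0, 0, 0],
  [0, 0, -0.08, 0, 0, 0, 0],
  [0, 0, -0.1, 0, 0, 0, 0],
  [0, 0, -0.12, 0, 0, 0, 0],
  [0, 0, -0.135, 0, 0, 0, 0],
  [0, 0, -0.145, 0, 0, 0, 0],
  [0, 0, -0.145, 0, 0, 0, 0],
  [0, 0, -0.145, 0, 0, 0, 0],
])

```text
t: 8.85
eef_pos: [0.3824, 0.2375, 0.0823]
eef_rot: [-1.173, 1.267, -1.267]
wrist_force: [0.0, 0.1, -0.2]
gripper_width: 0.002
```

servo_tool([
  [0.008, 0, 0, 0, 0, 0, 0],
  [0.016, -0.001, 0, 0, 0, 0, 0],
  [0.024, -0.002, 0, 0, 0, 0, 0],
  [0.032, -0.002, 0, 0, 0, 0, 0],
  [0.04, -0.003, 0, 0, 0, 0, 0],
  [0.048, -0.003, 0, 0, 0, 0, 0],
  [0.056, -0.004, 0, 0, 0, 0, 0],
  [0.064, -0.004, 0, 0, 0, 0, 0],
  [0.072, -0.005, 0, 0, 0, 0, 0],
  [0.08, -0.005, 0, 0, 0, 0, 0],
])

```text
t: 9.68
eef_pos: [0.463, 0.2335, 0.0824]
eef_rot: [-1.173, 1.265, -1.265]
wrist_force: [-2.0, -1.2, -0.1]
gripper_width: 0.002
```

servo_tool([
  [0.006, 0, 0, 0, 0, 0, 0],
  [0.011, -0.001, 0, 0, 0, 0, 0],
  [0.015, -0.001, 0, 0, 0, 0, 0],
  [0.019, -0.001, 0, 0, 0, 0, 0],
  [0.022, -0.002, 0, 0, 0, 0, 0],
  [0.025, -0.002, 0, 0, 0, 0, 0],
  [0.028, -0.002, 0, 0, 0, 0, 0],
  [0.03, -0.002, 0, 0, 0, 0, 0],
  [0.03, -0.002, 0, 0, 0, 0, 0],
  [0.03, -0.002, 0, 0, 0, 0, 0],
])

```text
t: 10.52
eef_pos: [0.4924, 0.2317, 0.0825]
eef_rot: [-1.172, 1.265, -1.265]
wrist_force: [-1.2, -0.4, -0.4]
gripper_width: 0.004
```

Contact shows a steady push of about 1–2 N. I'll go on slowly until it stops.

servo_tool([
  [0.002, 0, 0, 0, 0, 0, 0],
  [0.004, 0, 0, 0, 0, 0, 0],
  [0.006, 0, 0, 0, 0, 0, 0],
  [0.007, 0, 0, 0, 0, 0, 0],
  [0.008, 0, 0, 0, 0, 0, 0],
  [0.009, 0, 0, 0, 0, 0, 0],
  [0.01, 0, 0, 0, 0, 0, 0],
  [0.01, 0, 0, 0, 0, 0, 0],
  [0.01, 0, 0, 0, 0, 0, 0],
  [0.01, 0, 0, 0, 0, 0, 0],
])

```text
t: 11.35
eef_pos: [0.4926, 0.2317, 0.0824]
eef_rot: [-1.187, 1.278, -1.258]
wrist_force: [-17.0, 1.2, 14.0]
gripper_width: 0.007
```

It stopped at x=0.4926 with 17 N. I'll back off, lift and check.

servo_tool([
  [-0.01, 0, 0, 0, 0, 0, 0],
  [-0.02, 0, 0, 0, 0, 0, 0],
  [-0.04, 0, 0, 0, 0, 0, 0],
  [-0.06, 0, 0.01, 0, 0, 0, 0],
  [-0.08, 0, 0.03, 0, 0, 0, 0],
  [-0.1, 0, 0.06, 0, 0, 0, 0],
  [-0.13, 0, 0.09, 0, 0, 0, 0],
  [-0.15, 0, 0.12, 0, 0, 0, 0],
  [-0.17, 0, 0.15, 0, 0, 0, 0],
  [-0.17, 0, 0.15, 0, 0, 0, 0],
])

```text
t: 12.18
eef_pos: [0.3327, 0.2333, 0.2383]
eef_rot: [-1.161, 1.259, -1.264]
wrist_force: [0.3, -0.4, 0.6]
gripper_width: 0.005
```

```bash
python3 - <<'E'
from h import *
o=get_obs();print(o['eef_pos'],o['wrist_force'])
t=snapshot("top");s=snapshot("scene")
im=np.vstack([cv2.resize(t['frame'][140:290,190:390],(800,600))[:300*2:2,::2],cv2.resize(s['frame'][150:300,300:500],(400,300))]);cv2.imwrite('pics/c3.png',im[:,:,::-1])
for n,p in(('top',t),('scene',s)):
    W=cloud(p);h=cv2.cvtColor(p['frame'],cv2.COLOR_RGB2HSV);x,y,z=W[...,0],W[...,1],W[...,2]
    c=np.array([.65,.2245]);ax=np.array([.9977,-.068]);u=(x-c[0])*ax[0]+(y-c[1])*ax[1];v=-(x-c[0])*ax[1]+(y-c[1])*ax[0]
    A=(abs(v)<.11)&(h[...,1]<60)&(u>-.25)&(u<.12)
    m=A&(abs(z-.13)<.005);print(n,'cabtop u',np.percentile(u[m],[.5,99.5]).round(4))
    m=A&(abs(z-.115)<.006)&(u<-.06);print(' front edge u',m.sum(),np.percentile(u[m],[2,50,98]).round(4) if m.any() else '')
    m=(abs(v)<.055)&(abs(z-.095)<.008)&(u<-.115)&(u>-.17);print(' handle u',m.sum(),np.percentile(u[m],[5,50,95]).round(4) if m.any() else '')
    W0=np.load(n+'_W.npy');u0=(W0[...,0]-c[0])*ax[0]+(W0[...,1]-c[1])*ax[1]
    print(' handle before', [np.percentile(u0[(abs(v)<9)&(abs(W0[...,2]-.095)<.008)&(u0<-.215)&(u0>-.26)&(abs(W0[...,1]-.24)<.055)],[5,50,95]).round(4)])
    for l in ['vial','marker','media_bottle','tube_rack','reagent_jar']: 
        r=tip_of(p,l)
        if r: print(l,np.round(r[0]['at'],0))
E
```

```text
[0.33270333 0.23327499 0.23830811] [ 0.32730568 -0.39015988  0.57571184]
top cabtop u [-0.0904  0.0938]
 front edge u 426 [-0.1059 -0.0984 -0.0903]
 handle u 164 [-0.1456 -0.1396 -0.1202]
 handle before [array([-0.2404, -0.2342, -0.2203])]
vial [387. 292.]
marker [323. 286.]
media_bottle [346. 168.]
tube_rack [435. 160.]
reagent_jar [165. 241.]
scene cabtop u [-0.0932  0.0915]
 front edge u 78 [-0.1081 -0.106  -0.1026]
 handle u 127 [-0.1462 -0.1394 -0.1268]
 handle before [array([-0.2406, -0.2341, -0.2235])]
vial [220. 289.]
marker [282. 246.]
media_bottle [427. 186.]
tube_rack [305. 433.]
reagent_jar [426. 184.]
```

View pics/c3.png

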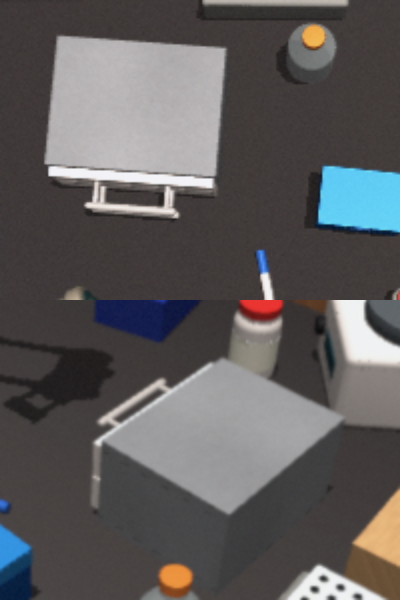

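The drawer front's upper edge is at u = -0.106 to -0.108, against -0.1075 expected when flush. It lines up with the bottom drawer, and there was a hard stop at 17 N. The arm is clear, so I'm handing in.

```bash
python3 -c "
from cell import *
print(hand_in())"
```

```text
the job is handed in; nothing more can be done
None
```

The blue tip box's lid is folded shut and the cabinet's top drawer is pushed home. I did both by pushing with the closed fingertips, and handed the job in at about 12 s. No verdict was reported.

- **Blue lid:** its top lies flat at 83.9 mm (84 when shut) with a tilt of about 0.001. The box moved only a few millimetres.
- **Top drawer:** it ran into a hard stop at 17 N. Its front measures flush to within about 2 mm, in line with the bottom drawer. My first estimate put the stop about 9 mm further in. That was because the visible cabinet top excludes the 15 mm drawer fronts; with that allowed for, the measurements agree.
- **Other things:**
  - The vial, marker, bottle, jar and rack show in the top view within 1–2 pixels of where they started.
  - The yellow box was still open in the top view after the lid was shut. The arm did not go near it after that, and I did not measure it again.
  - In the last scene view the network mistook the jar for the media bottle; the top view showed the bottle unmoved.

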